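Open the seed canister of unknown thread hand

ROBOT

A 6-joint arm with a two-finger parallel gripper is mounted at the origin on the work surface. World frame = base frame: x ahead of the robot, y to its left, z up, the work surface at z = 0. Lengths are in mm, angles in rad, forces in N, time in s.
With the tool pointing down it reaches from about 350 to 875 mm from the base axis. Payload 4.2 kg.
Tool frame: the origin (TCP) lies at the very end of the fingers, on their centre line; the grasp point (between the pads) lies 19 mm behind it; x points along the fingers, y is the direction in which the jaws open and shut, and the axes are right-handed (so a half turn about x gives the same grasp; the last joint's range is limited). The gripper opens to 85 mm and grips with 20 to 120 N. Pads are 22 mm wide; open, the fingers measure 114 mm over their backs; the gripper's body (76 mm by 85 mm) begins 54 mm behind the grasp point. The pads swing forward as they close: fully open they stand 13 mm farther back than shut.
Start: joints at [-1.053, 0.385, 0.008, 0, -1.194, -0.259], TCP at [159.967, -604.16, 231.312] pointing down, gripper open.
Joint ranges: [-3.14, 3.14], [-1.21, 2.06], [-1.07, 1.41], [-3.16, 2.05], [-2.99, -0.16], [-3.1, 3.1]. Speed limits (rad/s): [2.79, 2.79, 3.14, 3.14, 3.14, 3.14].

INTERFACE

Orientations are given as [roll, pitch, yaw] about the fixed x, y, z axes, in that order (R = Rz(yaw) Ry(pitch) Rx(roll)).
In Python, from workcell import ctrl gives the robot as it stands.
- The arm moves only by the tool step_arm, never from a script. Its argument "rows" is a list of rows, each a list of 2 entries, a list of its own where there are three numbers: the shift along the tool's x, y, z in m, then the turn about the tool's x in degrees. A call has 1 to 12 rows; each row shifts and turns the commanded pose from where the row before left it, along the tool's axes as they then stand; what a row does not reach is not made up. A row lasts 1/10 s, in which the tool goes at most 50 mm and 8.59 degrees, less where a joint would pass 70% of its speed; a pose out of reach is approached as far as the arm can. A call with a gripper value outside its range is refused whole. "grip" is the opening in per cent of the stroke, from 0 (shut) to 100 (fully open), set as the call begins (left out, the last holds). The fingers move at their own pace and stop on an object; the grip force is fixed at half the most. Time passes only in rows, so rows that do not move let the fingers close. It gives the time, the measured TCP pose, the force and the opening at its end, in the units of the state.
- ctrl.get_obs(): the state, without advancing time (a new reading comes with each control period).
- ctrl.capture(name): name is "side" or "top"; returns the picture (480x640x3 uint8, blue, green, red); there is no depth.
- ctrl.calibration(name): a dict with "fx", "fy", "cx", "cy" (pixels), "k1" (the pictures are not rectified: a ray, as slopes to the right and down, at radius r is drawn at 1 + k1 r^2 times it, then the intrinsics apply), "extrinsics" (4x4, takes a point from world to camera coordinates). Camera axes: x right, y down, z forward; pixel columns grow to the right and rows downward; lengths in mm; the calibration is good to about 2 mm. A picture is of the moment at which its call begins. calibration takes no time and is no camera call.
- ctrl.close_job(): hands the job in, once; it reports no verdict.
Trained networks look in the newest picture that a camera, given by its name, has taken for a name from the list of things; names that differ only in an ending like _2 or _b are one class to them, and where a whole thing is asked for, a point or a joint stands for the part that bears it (a point fixed in the world has none). Each returns a list of dicts, best first, with "confidence" (0 to 1); they miss things now and then, are a little off and sometimes report something else, mostly with a low value. They report only what shows in the picture. A call takes as long as a camera call. They do not tell look-alikes from the thing itself.
- ctrl.spot_in(camera, name): "xyz" ([x, y, z] in mm, in the coordinates of the camera as it stood for that picture, good to about 4 mm: the middle of the surface that is visible of it).
- ctrl.landmark_of(camera, name): "xyz" ([x, y, z] in mm, in the coordinates of the camera as it stood for that picture, good to about 4 mm: a listed point, or the origin of a listed thing).
The state is a dict: "time": time; "q": joint angles; "qvel": joint speeds; "tau": joint torques, N m; "position": TCP position; "ee_rot": TCP orientation; "contact_force": force on the tool from outside, world axes, zero at the start; "wrist_torque": the same for the moment, N m; "width": finger opening in mm.
Only numpy, scipy, OpenCV 4.12 (cv2) and the standard library are available. Lean on these libraries where they do the work, as an engineer would, in place of code of your own. Each camera call takes 0.05 s, during which the arm holds its last target.

TASK

Swing the bench magnifier on its stiff arm to the robot's left until it stands well clear of the canister in the orange clamp, and leave it there. Then take the green twist cap off that canister: nobody knows whether it unlocks clockwise or anticlockwise, so try it both ways, turn it about a sixth of a turn the way that gives while it still sits on the neck, and lift it straight off. Finish while still holding the cap in the gripper, level and motionless, about 10 cm above the canister's mouth; leave the other canister, its cap and everything else on the bench as they are.

Things in the scene. Friction and masses are not known exactly. Their poses are not given: they have to be found in the camera images.
- mag_arm (a joint): Angle of the magnifier's swing arm about its upright hinge: 0 where the arm points along the stand's own -x (towards the robot, give or take 0.2 rad); grows as the lens swings to the robot's left (clockwise from above). Range -0.25 to 1.4 rad, starts -0.1 to 0.15. Stiff (0.5 N m, 4 N at the knob), stays where left. About 0.8 to 1.0 rad more brings the lens well clear.
- mag_base: Heavy dark foot (130 mm across) of the magnifier stand, fixed to the bench, with its post; origin under its centre.
- mag_hinge (a point): Hinge axis of the magnifier arm, at the arm's height (246 mm), on top of the slim steel post of a heavy fixed foot. Its axes turn with the arm: its -x axis points along the arm to the lens.
- mag_knob (a point): Upright round blue knob, 18 mm in diameter, standing on top of the white arm 140 mm from the hinge; point half-way up: the knob's top is 24 mm above it and its foot (arm's top) 24 mm below it. Free all round: pinch from above and carry it round the hinge.
- lens (a point): Centre of the magnifier's glass lens in its white ring, 126 mm across over all, 220 mm from the hinge, 246 mm above the bench. At the start it hangs over the canister in the orange clamp and bars the way from above.
- orange_clamp_top (a point): Centre of the orange round clamp collar (94 mm across, 44 mm high, on a 120 mm square steel plate), at the collar's top. Fixed to the bench. The canister standing in it is the one to open.
- grey_clamp_top (a point): The same for the grey clamp, which holds the canister to leave alone.
- can_a_mouth (a point): Centre of the mouth (top of the neck) of canister A: aluminium body 72 mm across, 95 mm tall, white band, then a steel neck 32 mm across, 34 mm tall. Fixed upright in a clamp, cannot turn. z up, x axis through its two neck lugs. Whichever canister stands in the orange clamp is the one to open; the other, alike, stands in the grey clamp and is left alone.
- can_b_mouth (a point): Centre of the mouth (top of the neck) of canister B: aluminium body 72 mm across, 95 mm tall, white band, then a steel neck 32 mm across, 34 mm tall. Fixed upright in a clamp, cannot turn. z up, x axis through its two neck lugs. Whichever canister stands in the orange clamp is the one to open; the other, alike, stands in the grey clamp and is left alone.
- cap_a_mid (a point): Centre of canister A's green twist cap: twelve-sided, 50 mm across flats (their normals 15, 45, 75.. degrees off its x axis), 34 mm tall, z up, white stripe on top along x. Closed, it lies 7 mm below the mouth point, stripe within 0.12 rad of the canister's x axis, underside 10 mm above the canister's shoulder. It unlocks one way only, clockwise or anticlockwise: not told, not visible, the two differ.
- cap_b_mid (a point): Centre of canister B's green twist cap: twelve-sided, 50 mm across flats (their normals 15, 45, 75.. degrees off its x axis), 34 mm tall, z up, white stripe on top along x. Closed, it lies 7 mm below the mouth point, stripe within 0.12 rad of the canister's x axis, underside 10 mm above the canister's shoulder. It unlocks one way only, clockwise or anticlockwise: not told, not visible, the two differ.
- cap_a: Cap of canister A (60 g, loose part on two hidden neck lugs), origin at the centre of its underside. Turned the wrong way it stops within 0.25 rad and the fingers slip round it; the right way it turns easily, lifts straight off when turned about 1.1 rad (0.85 to 1.4) from its start, and stops at about 1.5 rad. Closed, it has 2 mm of upright play and cannot be pulled off.
- cap_b: Cap of canister B (60 g, loose part on two hidden neck lugs), origin at the centre of its underside. Turned the wrong way it stops within 0.25 rad and the fingers slip round it; the right way it turns easily, lifts straight off when turned about 1.1 rad (0.85 to 1.4) from its start, and stops at about 1.5 rad. Closed, it has 2 mm of upright play and cannot be pulled off.
- can_a: Canister A, origin at the centre of its underside, 129 mm below its mouth.
- can_b: Canister B, origin at the centre of its underside, 129 mm below its mouth.
- seed_box: Bystander: open cardboard box of gold foil packets, 280 x 150 x 90 mm, origin under its centre.
- seed_jar: Bystander: amber jar, 60 mm across, 100 mm tall, origin under its centre.
- tin: Bystander: small tin, 64 mm across, 60 mm tall, origin under its centre.
- scoop: Bystander: spoon-like seed scoop lying on the bench, about 200 mm long.
- marker: Bystander: black marker, 130 x 14 x 14 mm, lying on the bench.
- mug: Bystander: blue mug, 80 mm across, 90 mm tall.
Mind the look-alikes: they are no part of the job. Leave any blue or pink look-alike of the cap_b alone.

How it is judged:
By the outcome, as a careful person would: the job done as asked, in the order asked, and still so for the second after the job is handed in, while the arm keeps its last pose, push and grip.
It also fails if it takes over 54 s, if anything falls off the work surface, if the arm or the gripper's body presses on something with over 40 N, if the wrist force passes 120 N, or if a joint passes its speed limit or range.

## Working session

There is one attempt and no reset: what is moved stays moved. The work goes in short steps, Python scripts to look and compute and a tool call to move; the robot and the scene stay as the last step left them, time stands still between calls to the robot, and variables do not carry over. Pictures are saved under pics/ and viewed, and the job is handed in when it is done.

Besides the shell and the picture viewer there is one more tool, called after ">>>" by a JSON object that holds its "fn" and its "kwargs". step_arm: Moves the arm, as the interface text tells. Its arguments: {"type":"object","properties":{"rows":{"type":"array"},"grip":{"type":"number"}},"required":["rows"]}

```bash
mkdir -p pics; ls; cat > h.py <<'E'
import numpy as np, cv2
from workcell import ctrl
from scipy.spatial.transform import Rotation as R
def towld(cam,p):
    E=np.array(ctrl.calibration(cam)["extrinsics"]); return np.linalg.inv(E)[:3]@np.append(p,1)
def proj(cam,P):
    c=ctrl.calibration(cam);E=np.array(c["extrinsics"]);p=E[:3]@np.append(P,1);x,y=p[0]/p[2],p[1]/p[2];s=1+c["k1"]*(x*x+y*y);return np.array([c["fx"]*x*s+c["cx"],c["fy"]*y*s+c["cy"]])
def ray(cam,u,v):
    c=ctrl.calibration(cam);E=np.array(c["extrinsics"]);x0,y0=(u-c["cx"])/c["fx"],(v-c["cy"])/c["fy"];x,y=x0,y0
    for _ in range(20):
        s=1+c["k1"]*(x*x+y*y);x,y=x0/s,y0/s
    d=E[:3,:3].T@np.array([x,y,1]);o=-E[:3,:3].T@E[:3,3];return o,d
def atz(cam,u,v,z):
    o,d=ray(cam,u,v);return o+d*(z-o[2])/d[2]
E
python3 - <<'E'
from h import *
np.set_printoptions(precision=1,suppress=True)
for c in ["side","top"]:
    cv2.imwrite(f"pics/{c}0.png",ctrl.capture(c))
    for n in ["mag_hinge","mag_knob","lens","orange_clamp_top","grey_clamp_top","can_a_mouth","cap_a_mid"]:
        for d in ctrl.landmark_of(c,n): 
            w=towld(c,d["xyz"]);print(c,n,round(d["confidence"],2),w,proj(c,w))
o=ctrl.get_obs();print(o)
E
```

```text
pics
side mag_hinge 0.94 [703.5  69.  247.8] [241.7 236.2]
side mag_knob 0.88 [558.2  90.3 275.8] [298.6 252.3]
side lens 0.65 [486.8  98.2 245.5] [328.7 272.9]
side orange_clamp_top 0.97 [478.7  93.9  44.2] [330.8 323.8]
side orange_clamp_top 0.3 [ 513.2 -118.2   42.2] [344.8 255.9]
side orange_clamp_top 0.28 [701.7  70.7 248.2] [242.1 236.8]
side grey_clamp_top 0.81 [ 515.7 -118.5   40. ] [343.9 256.1]
side grey_clamp_top 0.37 [558.5  88.7 275. ] [298.7 252. ]
side grey_clamp_top 0.19 [ 511.9 -113.1   12.3] [344.2 264.5]
side can_a_mouth 0.73 [ 512.8 -113.1  136.5] [345.8 233.6]
side cap_a_mid 0.58 [ 510.1 -112.8  130.8] [346.7 235.4]
top mag_hinge 0.89 [703.6  74.1 244. ] [289.9 157.3]
top mag_hinge 0.73 [ 518.6 -116.9  141.2] [366.4 243.2]
top mag_knob 0.61 [ 518.6 -117.5   46.8] [363.5 248.1]
top mag_knob 0.6 [571.3  94.5 277.9] [277.3 208.7]
top lens 0.85 [488.3 105.4 249.9] [272.3 247.2]
top orange_clamp_top 0.85 [477.7  89.3  45.5] [287.2 261.3]
top orange_clamp_top 0.45 [566.   90.1 277.4] [279.2 211.1]
top orange_clamp_top 0.39 [415.3 211.3   0.8] [244.2 284.1]
top orange_clamp_top 0.35 [ 389.8 -187.5    1.6] [386.8 296.8]
top grey_clamp_top 0.52 [ 517.6 -110.9  131.8] [363.7 244. ]
top can_a_mouth 0.73 [ 518.4 -112.5  138.1] [364.5 243.4]
top cap_a_mid 0.65 [ 516.2 -113.4  133. ] [364.7 244.5]
{'time': 0.8, 'q': array([-1.1,  0.4,  0. , -0. , -1.2, -0.3]), 'qvel': array([-0.,  0.,  0.,  0., -0.,  0.]), 'tau': array([  0. , -39.2,  18.9,   4.2,  -0. ,   0. ]), 'position': array([ 160. , -604.2,  231.3]), 'ee_rot': array([-1. ,  1.6, -0.7]), 'contact_force': array([-0. , -0.4, -0.1]), 'wrist_torque': array([0., 0., 0.]), 'width': 85.38315323492608}
```

View pics/side0.png

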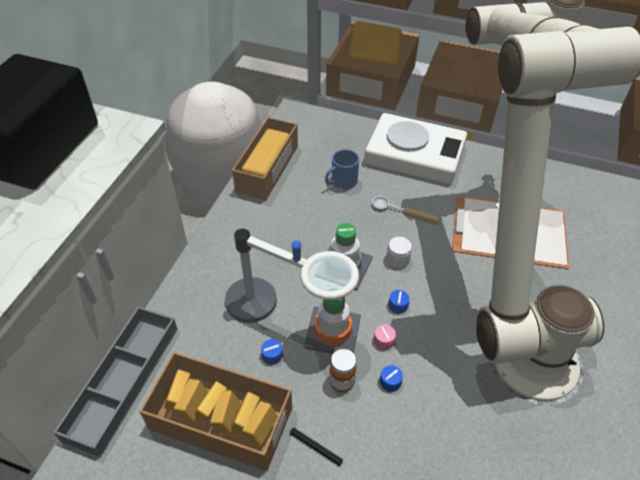

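View pics/top0.png

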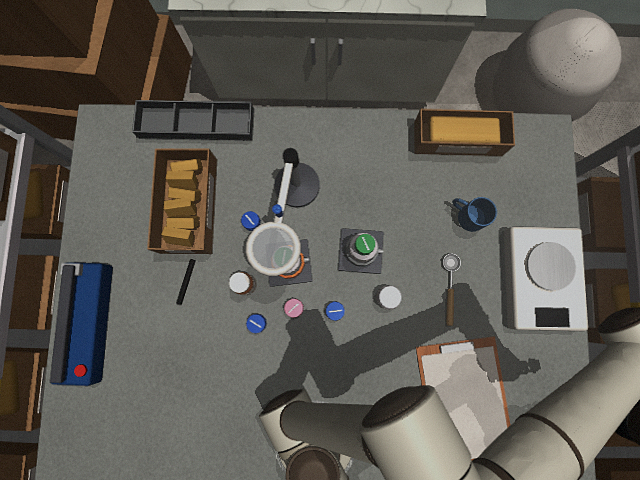

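```bash
python3 - <<'E'
from h import *
a=cv2.imread("pics/top0.png")[120:320,200:460]; b=cv2.imread("pics/side0.png")[200:370,200:400]
cv2.imwrite("pics/t0c.png",cv2.resize(a,(780,600),interpolation=2)); cv2.imwrite("pics/s0c.png",cv2.resize(b,(700,595),interpolation=2))
print(R.from_euler('xyz',ctrl.get_obs()["ee_rot"]).as_matrix().round(3))
E
```

```text
[[ 0.    -0.256  0.967]
 [-0.     0.967  0.256]
 [-1.    -0.     0.   ]]
```

View pics/t0c.png

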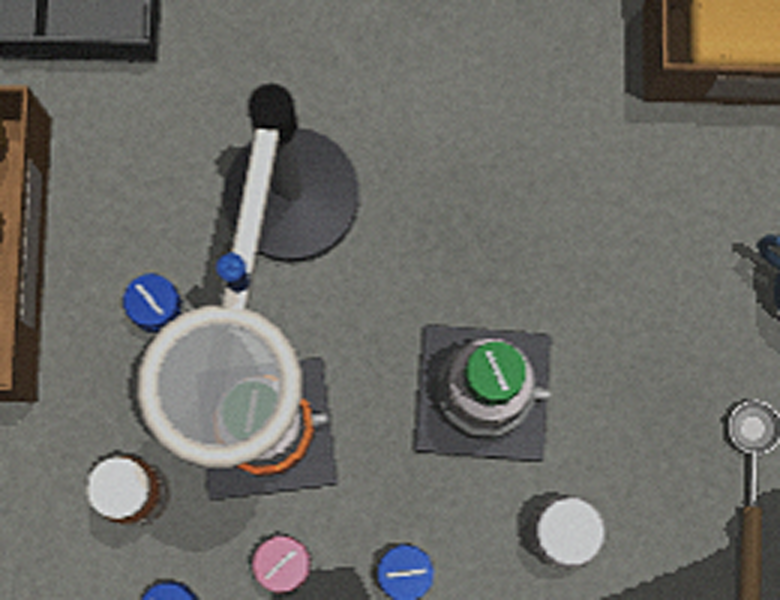

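View pics/s0c.png

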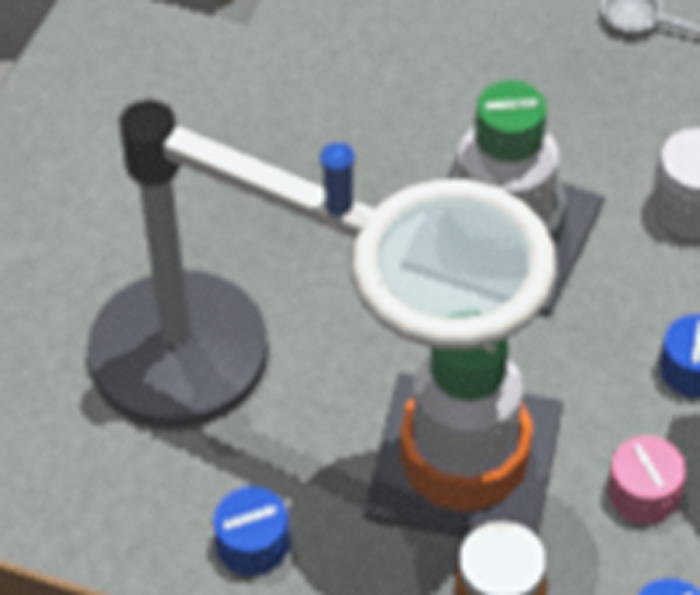

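The target is the green cap seen through the lens at top (284,256), on the canister in the orange clamp. The other green cap at (364,243) is in the grey clamp. The blue caps at (250,221), (256,323) and (335,310) and the pink one at (293,308) are loose look-alikes. The knob top is at top (277,208) and side (296,244), so I'll triangulate it now.

```bash
cat >> h.py <<'E'
def tri(a,b):
    (o1,d1),(o2,d2)=ray("side",*a),ray("top",*b)
    s=np.linalg.lstsq(np.stack([d1,-d2],1),o2-o1,rcond=None)[0]
    p,q=o1+s[0]*d1,o2+s[1]*d2; return (p+q)/2,np.linalg.norm(p-q)
def pose():
    o=ctrl.get_obs(); M=R.from_euler('xyz',o["ee_rot"]).as_matrix(); return o,M,np.arctan2(M[1,2],M[0,2])
def delta(P,psi=None):
    "tool-frame shift (mm) to world P, turn deg to psi"
    o,M,p=pose(); d=M.T@(np.array(P)-o["position"]); print("t",round(o["time"],2),"pos",o["position"].round(1),"psi",round(p,3),"width",round(o["width"],1),"F",o["contact_force"].round(1),"T",o["wrist_torque"].round(2),"q",o["q"].round(2)); print("shift",d.round(1),"turn",None if psi is None else round(-np.degrees(psi-p),1)); return d
E
python3 - <<'E'
from h import *
np.set_printoptions(precision=1,suppress=True)
print(tri((296.3,244.3),(276.7,208.3)))
print("knob top z300:",atz("side",296.3,245,300),atz("top",276.9,208,300))
print("hinge",atz("top",290,153,262),atz("side",242,233,258))
for P in [(564,92,276),(564,92,300)]: print(proj("side",P),proj("top",P))
delta((563,92,330),-0.15)
E
```

```text
(array([564.2,  92.5, 303.4]), np.float64(4.52566646058597))
knob top z300: [562.2  91.8 300. ] [567.9  92.8 300. ]
hinge [707.9  72.7 262. ] [702.1  68.  258. ]
[295.7 252.1] [278.4 212.1]
[295.5 244.8] [277.2 209.8]
t 0.8 pos [ 160.  -604.2  231.3] psi 0.259 width 85.4 F [-0.  -0.4 -0.1] T [0.1 0.  0. ] q [-1.1  0.4  0.  -0.  -1.2 -0.3]
shift [-98.7 569.8 567.8] turn 23.4
```

>>> {"fn": "step_arm", "kwargs": {"rows": [[[-0.02,0.028,0.028],0],[[-0.02,0.028,0.028],0],[[-0.02,0.028,0.028],0],[[-0.02,0.028,0.028],0],[[-0.02,0.028,0.028],0],[[0,0.03,0.03],0],[[0,0.03,0.03],0],[[0,0.03,0.03],0],[[0,0.03,0.03],0],[[0,0.03,0.03],0],[[0,0.03,0.03],0],[[0,0.03,0.03],0]], "grip": 100}}

```text
time: 2.0
position: [409.2, -174.6, 331.8]
ee_rot: [-0.356, 1.57, -0.097]
contact_force: [1.5, -0.7, 0.4]
width: 85.2
```

```bash
python3 -c "
from h import *
delta((564,92.5,330),-0.15)"
```

```text
t 2.0 pos [ 409.2 -174.6  331.8] psi 0.259 width 85.2 F [ 1.5 -0.7  0.4] T [-0.03 -0.09  0.01] q [-0.04  0.01 -0.22  0.   -1.34 -1.28]
shift [  1.9 218.5 218.1] turn 23.4
```

>>> {"fn": "step_arm", "kwargs": {"rows": [[[0,0.032,0.032],0],[[0,0.032,0.032],0],[[0,0.032,0.032],0],[[0,0.032,0.032],0],[[0,0.032,0.032],0],[[0,0.03,0.03],0],[[0,0.02,0.019],0],[[0,0.01,0.009],0],[[0,0,0],7.8],[[0,0,0],7.8],[[0,0,0],7.8],[[0,0,0],0]]}}

```text
time: 3.2
position: [562.9, 91.7, 331.5]
ee_rot: [0.404, 1.571, 0.254]
contact_force: [1.0, -0.5, 0.3]
width: 85.1
```

```bash
python3 -c "
from h import *
delta((564,92.5,262),-0.15)
cv2.imwrite('pics/t1.png',cv2.resize(ctrl.capture('top')[120:320,200:460],(780,600),interpolation=2));cv2.imwrite('pics/s1.png',cv2.resize(ctrl.capture('side')[200:370,200:400],(700,595),interpolation=2))"
```

```text
t 3.2 pos [562.9  91.7 331.5] psi -0.15 width 85.1 F [ 1.  -0.5  0.3] T [ 0.01 -0.06 -0.04] q [ 0.45  0.24  0.05  0.   -1.38 -2.17]
shift [69.5  0.9  0.9] turn 0.0
```

View pics/t1.png

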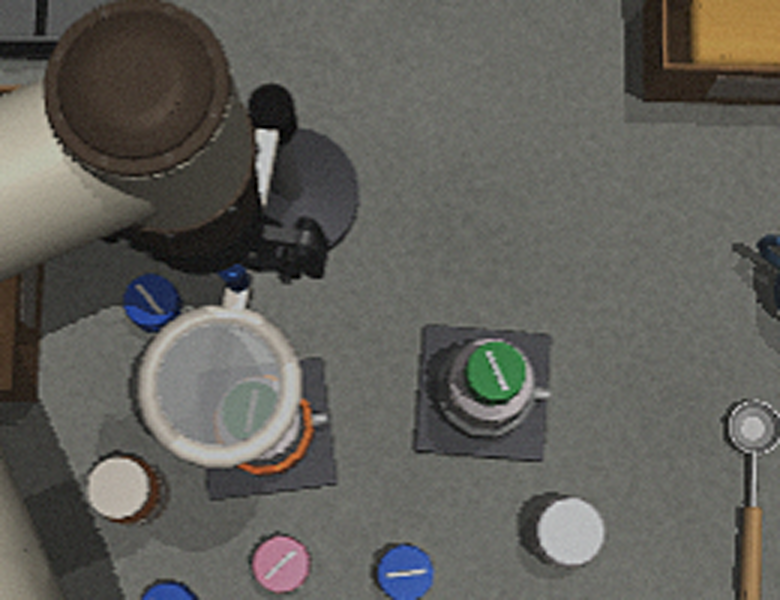

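View pics/s1.png

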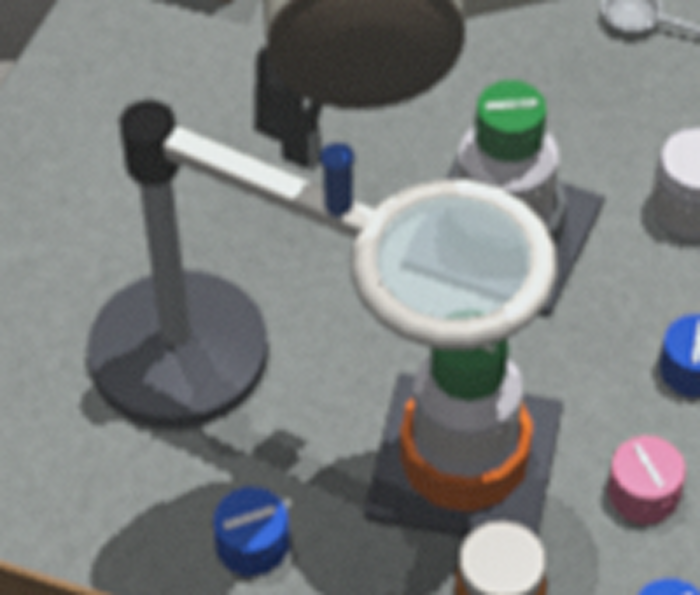

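>>> {"fn": "step_arm", "kwargs": {"rows": [[[0.02,0.001,0.001],0],[[0.025,0,0],0],[[0.02,0,0],0],[[0.005,0,0],0],[[0,0,0],0]]}}

```text
time: 3.8
position: [564.1, 92.7, 261.0]
ee_rot: [-2.338, 1.569, -2.487]
contact_force: [0.1, 0.0, -0.2]
width: 85.2
```

```bash
python3 -c "
from h import *
delta((564,92.5,262),-0.15)
cv2.imwrite('pics/t2.png',cv2.resize(ctrl.capture('top')[120:320,200:460],(780,600),interpolation=2));cv2.imwrite('pics/s2.png',cv2.resize(ctrl.capture('side')[200:370,200:400],(700,595),interpolation=2))"
```

```text
t 3.8 pos [564.1  92.7 261. ] psi -0.149 width 85.2 F [ 0.1  0.  -0.2] T [ 0.    0.02 -0.01] q [ 0.45  0.28 -0.08  0.   -1.22 -2.17]
shift [-1.  -0.2 -0.1] turn 0.1
```

View pics/s2.png

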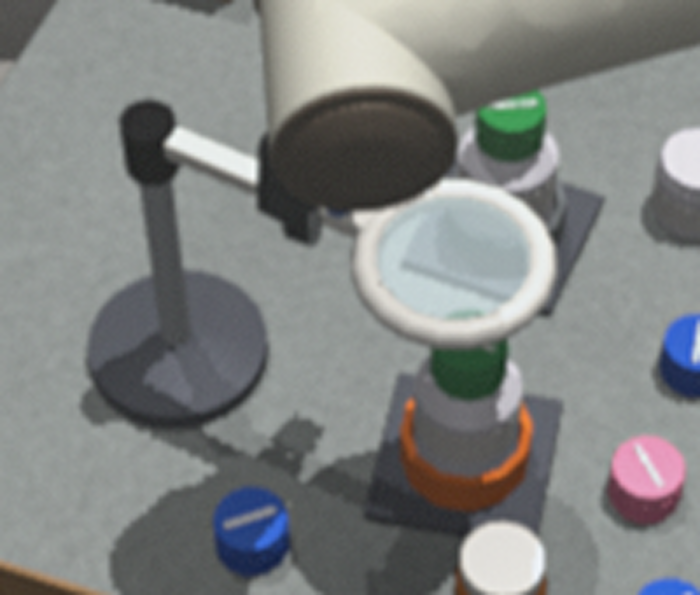

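>>> {"fn": "step_arm", "kwargs": {"rows": [[[0,0,0],0],[[0,0,0],0],[[0,0,0],0],[[0,0,0],0],[[0,0,0],0],[[0,0,0],0],[[0,0,0],0],[[0,0,0],0]], "grip": 0}}

```text
time: 4.7
position: [564.3, 92.8, 261.7]
ee_rot: [-1.145, 1.57, -1.294]
contact_force: [-0.8, -0.5, 3.8]
width: 16.7
```

```bash
cat > arc.py <<'E'
from h import *
o,M,psi=pose(); H=np.array([704.0,70.8]); k=o["position"][:2]; v=k-H; t0=np.arctan2(v[1],-v[0]); r=np.linalg.norm(v)
print("t0",t0,"r",r,"width",o["width"],"F",o["contact_force"].round(1))
dt=0.93/16; turn=2.0; p=psi; cur=k
for i in range(16):
    t=t0+dt*(i+1); n=H+r*np.array([-np.cos(t),np.sin(t)]); d=n-cur
    print([0,round(float(-np.sin(p)*d[0]+np.cos(p)*d[1])/1000,4),round(float(np.cos(p)*d[0]+np.sin(p)*d[1])/1000,4)],turn); cur=n; p-=np.radians(turn)
print(cur,p)
E
python3 arc.py
```

```text
t0 0.15628237233779566 r 141.4463529546955 width 16.739361574065523 F [-0.8 -0.5  3.8]
[0, 0.0082, 0.0003] 2.0
[0, 0.0082, 0.0005] 2.0
[0, 0.0082, 0.0007] 2.0
[0, 0.0082, 0.0009] 2.0
[0, 0.0082, 0.0011] 2.0
[0, 0.0081, 0.0012] 2.0
[0, 0.0081, 0.0014] 2.0
[0, 0.0081, 0.0016] 2.0
[0, 0.008, 0.0018] 2.0
[0, 0.008, 0.002] 2.0
[0, 0.0079, 0.0022] 2.0
[0, 0.0079, 0.0024] 2.0
[0, 0.0078, 0.0025] 2.0
[0, 0.0078, 0.0027] 2.0
[0, 0.0077, 0.0029] 2.0
[0, 0.0076, 0.0031] 2.0
[638.11735647 195.96608185] -0.7080440079695417
```

>>> {"fn": "step_arm", "kwargs": {"rows": [[[0,0.008,0.0003],2],[[0,0.0082,0.0005],2],[[0,0.0082,0.0007],2],[[0,0.0082,0.0009],2],[[0,0.0082,0.0011],2],[[0,0.0081,0.0012],2],[[0,0.0081,0.0014],2],[[0,0.0081,0.0016],2]]}}

```text
time: 5.5
position: [585.5, 151.5, 261.6]
ee_rot: [-2.346, 1.561, -2.78]
contact_force: [-10.7, -0.5, 5.5]
width: 16.4
```

```bash
python3 -c "
from h import *
delta((595,154,261.7))
cv2.imwrite('pics/s3.png',cv2.resize(ctrl.capture('side')[180:370,200:400],(630,600),interpolation=2))"
```

```text
t 5.5 pos [585.5 151.5 261.6] psi -0.433 width 16.4 F [-10.7  -0.5   5.5] T [ 0.    2.41 -0.12] q [ 0.52  0.34  0.01 -0.   -1.26 -2.52]
shift [-0.2  6.2  7.6] turn None
```

View pics/s3.png

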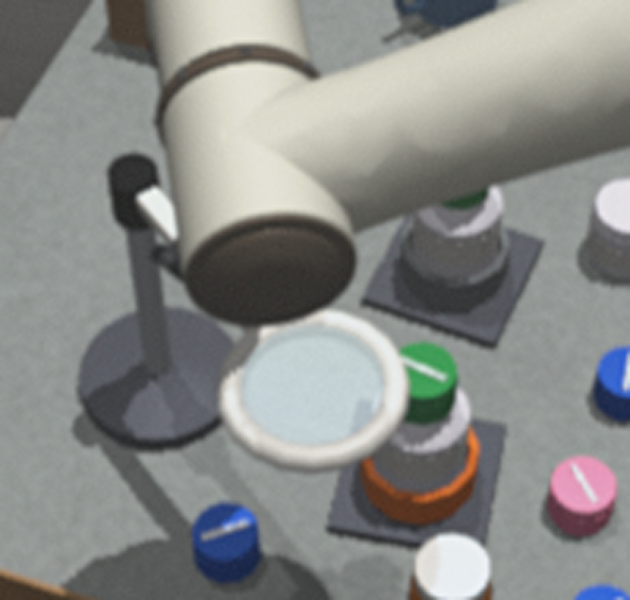

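```bash
sed -i 's/704.0,70.8/703.3,73.5/; s/0.93/0.48/; s#/16#/8#; s/range(16)/range(8)/; s/turn=2.0/turn=1.5/' arc.py; python3 arc.py; python3 -c "
from h import *
delta((595,154,261.7))"
```

```text
t0 0.6014144815484739 r 141.33760343450393 width 16.837822548828733 F [-8.4  0.7  8.4]
[0, 0.0083, 0.0017] 1.5
[0, 0.0083, 0.002] 1.5
[0, 0.0082, 0.0022] 1.5
[0, 0.0081, 0.0025] 1.5
[0, 0.008, 0.0028] 1.5
[0, 0.0079, 0.003] 1.5
[0, 0.0078, 0.0033] 1.5
[0, 0.0077, 0.0036] 1.5
[636.85996566 198.24790572] -0.6419965424509204
t 5.55 pos [586.8 153.5 261.6] psi -0.433 width 16.8 F [-8.4  0.7  8.4] T [ 0.15  2.64 -0.36] q [ 0.52  0.34  0.01 -0.   -1.25 -2.52]
shift [-0.1  3.9  7.3] turn None
```

>>> {"fn": "step_arm", "kwargs": {"rows": [[[0,0.0083,0.0015],1.5],[[0,0.0083,0.0018],1.5],[[0,0.0082,0.002],1.5],[[0,0.0081,0.0023],1.5],[[0,0.008,0.0026],1.5],[[0,0.0079,0.003],1.5],[[0,0.0078,0.0033],1.5],[[0,0.0077,0.0036],1.5],[[0,0,0],0],[[0,0,0],0]]}}

```text
time: 6.55
position: [638.2, 198.9, 261.6]
ee_rot: [1.298, 1.57, 0.66]
contact_force: [-0.4, -0.2, 2.9]
width: 16.9
```

```bash
python3 -c "
from h import *
delta((595,154,261.7))
cv2.imwrite('pics/t4.png',cv2.resize(ctrl.capture('top')[120:320,200:460],(780,600),interpolation=2))
cv2.imwrite('pics/s4.png',cv2.resize(ctrl.capture('side')[180:370,200:400],(630,600),interpolation=2))"
```

```text
t 6.55 pos [638.2 198.9 261.6] psi -0.638 width 16.9 F [-0.4 -0.2  2.9] T [-0.07  0.46  0.01] q [ 0.54  0.44  0.18 -0.   -1.3  -2.75]
shift [ -0.2 -61.8  -8. ] turn None
```

View pics/s4.png

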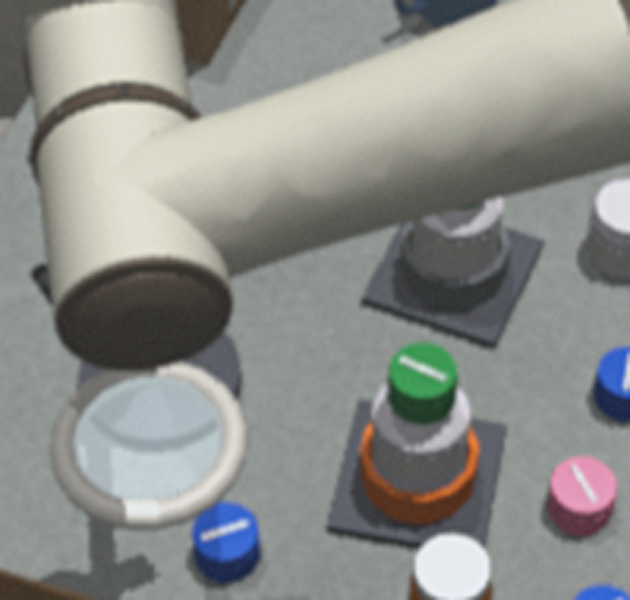

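View pics/t4.png

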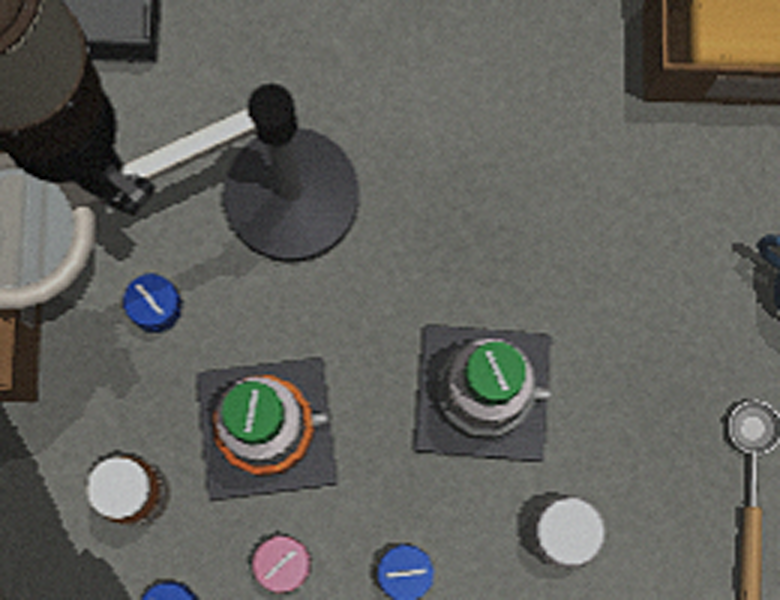

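The magnifier has swung about 0.93 rad and stands clear. The cap on the orange-clamped canister now shows at top crop (252,410). I'll release the knob and lift.

>>> {"fn": "step_arm", "kwargs": {"rows": [[[0,0,0],0],[[0,0,0],0],[[0,0,0],0],[[0,0,0],0],[[-0.02,0,0],0],[[-0.03,0,0],0],[[-0.03,0,0],0]], "grip": 50}}

```text
time: 7.35
position: [638.0, 198.6, 341.7]
ee_rot: [-1.932, 1.57, -2.57]
contact_force: [0.4, -0.3, -0.4]
width: 42.7
```

```bash
python3 - <<'E'
from h import *
np.set_printoptions(precision=1,suppress=True)
for c in ["side","top"]:
    im=ctrl.capture(c); cv2.imwrite(f"pics/{c}5.png",im)
    for n in ["mag_knob","lens","orange_clamp_top","can_a_mouth","can_b_mouth","cap_a_mid","cap_b_mid"]:
        for d in ctrl.landmark_of(c,n): 
            w=towld(c,d["xyz"]);
            if d["confidence"]>.4: print(c,n,round(d["confidence"],2),w,proj(c,w))
    # cap top white stripe and green
    hsv=cv2.cvtColor(im,cv2.COLOR_BGR2HSV)
    g=cv2.inRange(hsv,(45,100,40),(80,255,255))
    k,l,s,ce=cv2.connectedComponentsWithStats(g)
    for i in range(1,k):
        if s[i,4]>60: print(c,s[i],ce[i])
a=cv2.imread("pics/top5.png")[235:275,260:310];cv2.imwrite("pics/t5c.png",cv2.resize(a,(750,600),interpolation=2))
a=cv2.imread("pics/side5.png")[280:330,310:370];cv2.imwrite("pics/s5c.png",cv2.resize(a,(720,600),interpolation=2))
delta((478,92,200))
E
```

```text
side mag_knob 0.96 [632.2 191.3 276.8] [247.3 278. ]
side lens 0.88 [603.7 263.  244.9] [247.  318.2]
side orange_clamp_top 0.8 [475.4  91.5  44.9] [332.5 323.2]
side can_a_mouth 0.85 [ 513.8 -113.1  139.2] [345.4 232.8]
side can_b_mouth 0.64 [476.   88.7 138.9] [333.6 299.6]
side cap_a_mid 0.71 [ 515.5 -113.   129.2] [344.6 235.2]
side cap_b_mid 0.97 [306.6 164.4  15.1] [391.3 376.8]
side cap_b_mid 0.8 [474.6  89.7 130.9] [334.  302.1]
side cap_b_mid 0.72 [350.9  66.9  16. ] [384.3 336.6]
side cap_b_mid 0.65 [345.1 -43.5  18.8] [398.6 301.2]
side cap_b_mid 0.64 [592.4 194.5  15.4] [271.3 350.3]
side [337 223  19  21 218] [346.2 232. ]
side [324 289  21  24 365] [333.8 300.9]
top mag_knob 0.81 [643.8 196.5 275.8] [233.9 176.7]
top lens 0.72 [605.6 267.2 251.4] [204.7 195.1]
top orange_clamp_top 0.59 [479.   86.   43.6] [288.4 261. ]
top can_a_mouth 0.68 [ 517.8 -115.   137.9] [365.5 243.6]
top can_b_mouth 0.77 [480.5  86.  137.3] [285.3 256.5]
top can_b_mouth 0.52 [ 519.4 -117.8   46.9] [363.6 247.9]
top cap_a_mid 0.54 [ 515.7 -110.6  129.4] [363.4 244.9]
top cap_b_mid 0.88 [480.3  86.9 134.4] [285.  256.7]
top cap_b_mid 0.71 [ 391.2 -187.5   -0. ] [386.7 296.3]
top cap_b_mid 0.68 [349.4 -41.5  14.6] [334.1 310.3]
top cap_b_mid 0.67 [351.4  72.4  18.1] [292.5 308.5]
top cap_b_mid 0.63 [311.5 167.8  18.6] [256.9 322.4]
top cap_b_mid 0.59 [592.2 200.4  17.8] [250.3 221. ]
top [355 234  20  21 273] [364.7 243.7]
top [274 247  20  21 284] [283.8 257. ]
t 8.15 pos [638.1 198.7 341.2] psi -0.638 width 43.2 F [-0.1 -0.6 -0.4] T [-0. -0.  0.] q [ 0.5  0.4  0.3  0.  -1.5 -2.8]
shift [ 141.2 -181.1  -65. ] turn None
```

View pics/t5c.png

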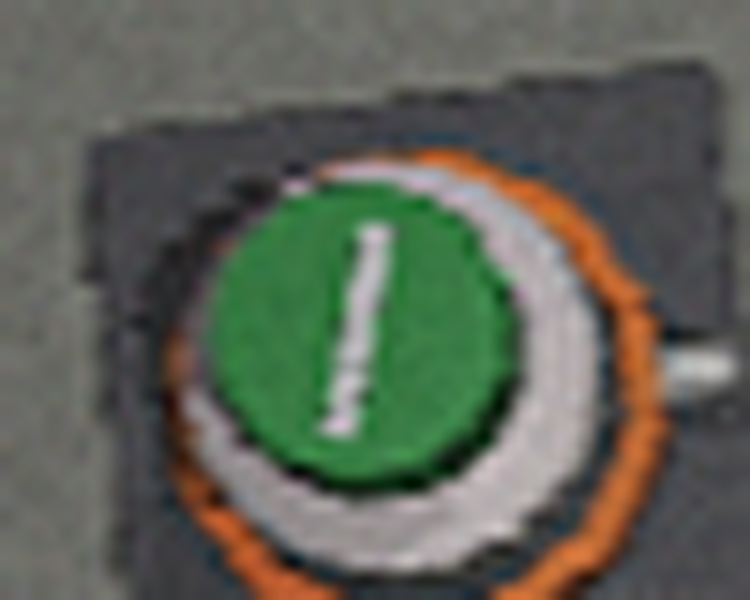

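View pics/s5c.png

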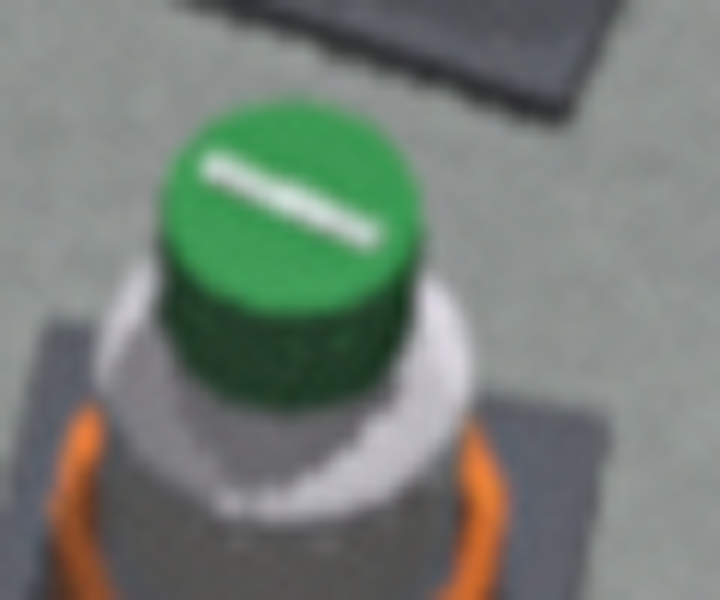

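View pics/side5.png

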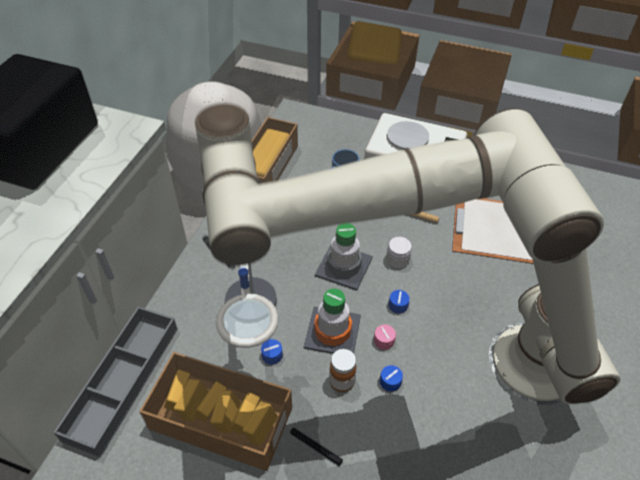

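```bash
python3 - <<'E'
from h import *
np.set_printoptions(precision=1,suppress=True)
print(tri((334.3,296.7),(283.67,257.0)))
z=tri((334.3,296.7),(283.67,257.0))[0][2]
for z in (143,148):
  for c,a,b,m in [("top",(285,250.3),(282.3,263.8),(283.67,257)),("side",(327.5,293.6),(341.25,299.75),(334.3,296.7))]:
    d=atz(c,*a,z)-atz(c,*b,z); print(c,z,atz(c,*m,z),np.degrees(np.arctan2(d[1],d[0])),np.linalg.norm(d))
for c,u,v in [("side",331,322),("top",288,261)]: print(c,atz(c,u,v,44))
E
```

```text
(array([476.2,  88.5, 150.5]), np.float64(2.824012373952625))
top 143 [478.4  89.5 143. ] -9.020096703579155 34.48142629984264
side 143 [476.3  83.4 143. ] -8.86042054026943 35.39558127130887
top 148 [477.9  89.  148. ] -9.0200967035792 34.32357008739611
side 148 [475.3  86.8 148. ] -8.86042054026942 35.23941928359305
side [480.   88.9  44. ]
top [478.8  87.2  44. ]
```

>>> {"fn": "step_arm", "kwargs": {"rows": [[[0,-0.03,-0.01],0],[[0,-0.04,-0.014],0],[[0,-0.045,-0.016],0],[[0,-0.04,-0.014],0],[[0,-0.03,-0.0095],0],[[0.01,0,0],-8],[[0.02,0,0],-8],[[0.02,0,0],-8],[[0.02,0,0],-8],[[0.02,0,0],-8],[[0.02,0,0],-8],[[0.02,0,0],-8]], "grip": 100}}

```text
time: 9.35
position: [476.9, 88.0, 210.9]
ee_rot: [0.104, 1.57, 0.448]
contact_force: [-0.1, -0.0, 0.7]
width: 85.3
```

```bash
python3 -c "
from h import *
delta((477,88,180),np.radians(36))"
```

```text
t 9.35 pos [476.9  88.  210.9] psi 0.345 width 85.3 F [-0.1 -0.   0.7] T [-0.04  0.02  0.02] q [ 0.52  0.16 -0.36  0.   -1.05 -1.74]
shift [30.9  0.   0. ] turn -16.2
```

>>> {"fn": "step_arm", "kwargs": {"rows": [[[0.015,0,0],-8],[[0.015,0,0],-8.2],[[0.01,0,0],0],[[0,0,0],0]]}}

```text
time: 9.75
position: [476.1, 87.6, 170.2]
ee_rot: [2.95, 1.568, -2.714]
contact_force: [-0.1, -0.1, 0.3]
width: 85.4
```

```bash
python3 - <<'E'
from h import *
delta((477,88,117),np.radians(36))
cv2.imwrite("pics/t6c.png",cv2.resize(ctrl.capture("top")[195:315,205:365],(800,600),interpolation=2))
cv2.imwrite("pics/s6c.png",cv2.resize(ctrl.capture("side")[240:360,260:420],(800,600),interpolation=2))
E
```

```text
t 9.75 pos [476.1  87.6 170.2] psi 0.619 width 85.4 F [-0.1 -0.1  0.3] T [-0.02 -0.02 -0.01] q [ 0.52  0.21 -0.42 -0.   -0.95 -1.47]
shift [53.2 -0.2  1. ] turn -0.6
```

View pics/t6c.png

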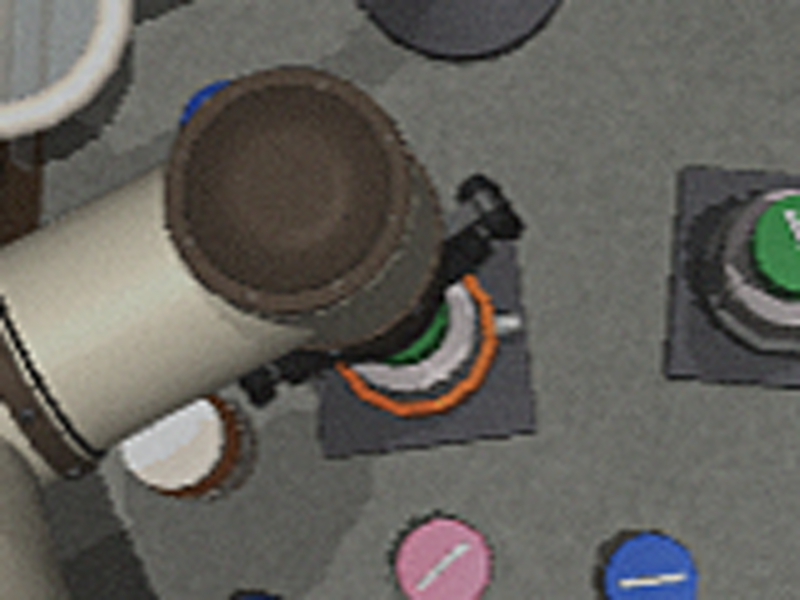

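View pics/s6c.png

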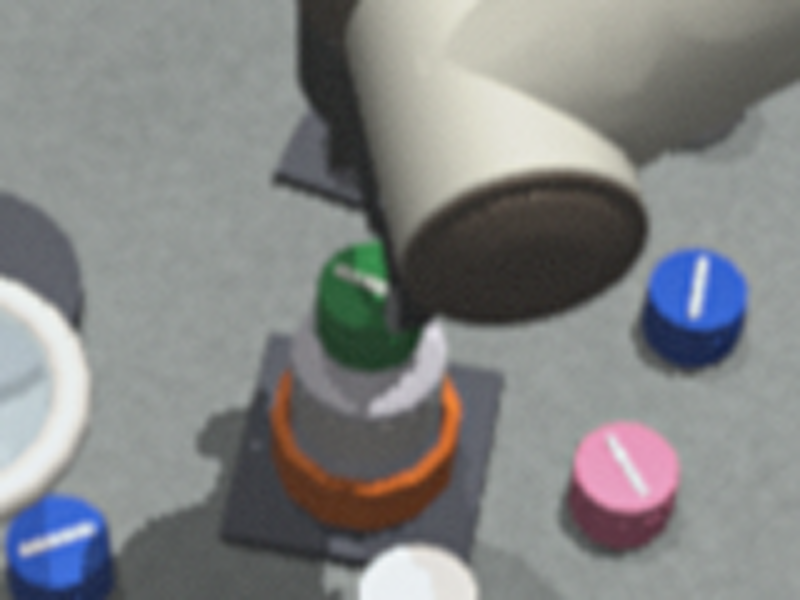

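>>> {"fn": "step_arm", "kwargs": {"rows": [[[0.012,0,0.0005],0],[[0.015,0,0],0],[[0.015,0,0],0],[[0.01,0,0],0],[[0,0,0],0]]}}

```text
time: 10.35
position: [476.9, 88.1, 118.7]
ee_rot: [2.98, 1.569, -2.682]
contact_force: [-0.4, 0.3, 0.6]
width: 85.3
```

```bash
python3 - <<'E'
from h import *
delta((477,88,117),np.radians(36))
E
```

```text
t 10.35 pos [476.9  88.1 118.7] psi 0.621 width 85.3 F [-0.4  0.3  0.6] T [ 0.01  0.   -0.  ] q [ 0.52  0.27 -0.48 -0.   -0.82 -1.47]
shift [ 1.7 -0.1  0. ] turn -0.4
```

>>> {"fn": "step_arm", "kwargs": {"rows": [[[0,0,0],0],[[0,0,0],0],[[0,0,0],0],[[0,0,0],0],[[0,0,0],0],[[0,0,0],0]], "grip": 0}}

```text
time: 10.95
position: [478.2, 88.5, 120.5]
ee_rot: [-0.402, 1.568, 0.22]
contact_force: [-0.3, -0.5, 6.7]
width: 48.6
```

```bash
python3 - <<'E'
from h import *
delta((477,88,117),np.radians(36))
E
```

```text
t 10.95 pos [478.2  88.5 120.5] psi 0.622 width 48.6 F [-0.3 -0.5  6.7] T [-0.2   0.07 -0.02] q [ 0.52  0.27 -0.48  0.   -0.82 -1.47]
shift [ 3.5  0.3 -1.3] turn -0.3
```

>>> {"fn": "step_arm", "kwargs": {"rows": [[[0,0,0],-3],[[0,0,0],-3],[[0,0,0],-3],[[0,0,0],0]]}}

```text
time: 11.35
position: [477.8, 87.1, 120.5]
ee_rot: [-1.669, 1.569, -0.891]
contact_force: [0.7, -5.5, 6.0]
width: 48.7
```

```bash
python3 - <<'E'
from h import *
delta((477,88,117),np.radians(36))
E
```

```text
t 11.35 pos [477.8  87.1 120.5] psi 0.777 width 48.7 F [ 0.7 -5.5  6. ] T [-1.69 -0.23 -0.59] q [ 0.52  0.27 -0.48  0.   -0.82 -1.31]
shift [3.5 1.2 0.1] turn 8.5
```

>>> {"fn": "step_arm", "kwargs": {"rows": [[[0,0,0],-3],[[0,0,0],-3],[[0,0,0],0]]}}

```text
time: 11.65
position: [477.8, 86.8, 120.5]
ee_rot: [-1.559, 1.57, -0.681]
contact_force: [1.1, -7.1, 8.0]
width: 48.1
```

```bash
python3 - <<'E'
from h import *
delta((477,88,117),np.radians(36))
E
```

```text
t 11.65 pos [477.8  86.8 120.5] psi 0.878 width 48.1 F [ 1.1 -7.1  8. ] T [-2.06 -0.38 -1.43] q [ 0.52  0.27 -0.48  0.   -0.82 -1.21]
shift [3.5 1.4 0.4] turn 14.3
```

Resistance is climbing (−1.43 N m), so anticlockwise looks blocked. I'll try clockwise.

>>> {"fn": "step_arm", "kwargs": {"rows": [[[0,0,0],5],[[0,0,0],5],[[0,0,0],5],[[0,0,0],5],[[0,0,0],5],[[0,0,0],5],[[0,0,0],0]]}}

```text
time: 12.35
position: [478.8, 88.8, 120.5]
ee_rot: [-0.068, 1.567, 0.293]
contact_force: [1.6, 0.2, 5.4]
width: 48.8
```

```bash
python3 - <<'E'
from h import *
delta((477,88,117),np.radians(36))
cv2.imwrite("pics/t7c.png",cv2.resize(ctrl.capture("top")[195:315,205:365],(800,600),interpolation=2))
cv2.imwrite("pics/s7c.png",cv2.resize(ctrl.capture("side")[270:330,300:380],(800,600),interpolation=2))
E
```

```text
t 12.35 pos [478.8  88.8 120.5] psi 0.361 width 48.8 F [1.6 0.2 5.4] T [-0.17 -0.37 -0.06] q [ 0.52  0.27 -0.48  0.   -0.82 -1.73]
shift [ 3.5 -0.1 -2. ] turn -15.3
```

View pics/s7c.png

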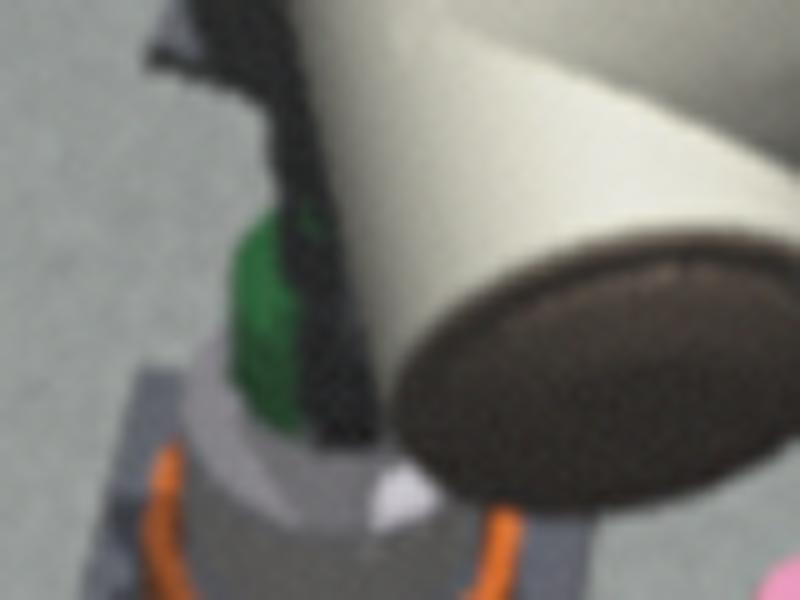

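Clockwise it turns freely (0.06 N m at −15°), so I'll continue that way.

>>> {"fn": "step_arm", "kwargs": {"rows": [[[0,0,0],6],[[0,0,0],6],[[0,0,0],6],[[0,0,0],6],[[0,0,0],6],[[0,0,0],6],[[0,0,0],6],[[0,0,0],6],[[0,0,0],0]]}}

```text
time: 13.35
position: [479.0, 89.0, 120.6]
ee_rot: [0.813, 1.566, 0.337]
contact_force: [1.5, 1.3, 5.5]
width: 48.4
```

```bash
python3 - <<'E'
from h import *
delta((477,88,117),-0.5)
cv2.imwrite("pics/t8c.png",cv2.resize(ctrl.capture("top")[195:315,205:365],(800,600),interpolation=2))
cv2.imwrite("pics/s8c.png",cv2.resize(ctrl.capture("side")[270:330,300:380],(800,600),interpolation=2))
E
```

```text
t 13.35 pos [479.   89.  120.6] psi -0.475 width 48.4 F [1.5 1.3 5.5] T [ 0.04 -0.5   0.03] q [ 0.52  0.27 -0.48  0.   -0.82 -2.57]
shift [ 3.5 -1.9 -1.4] turn 1.4
```

View pics/s8c.png

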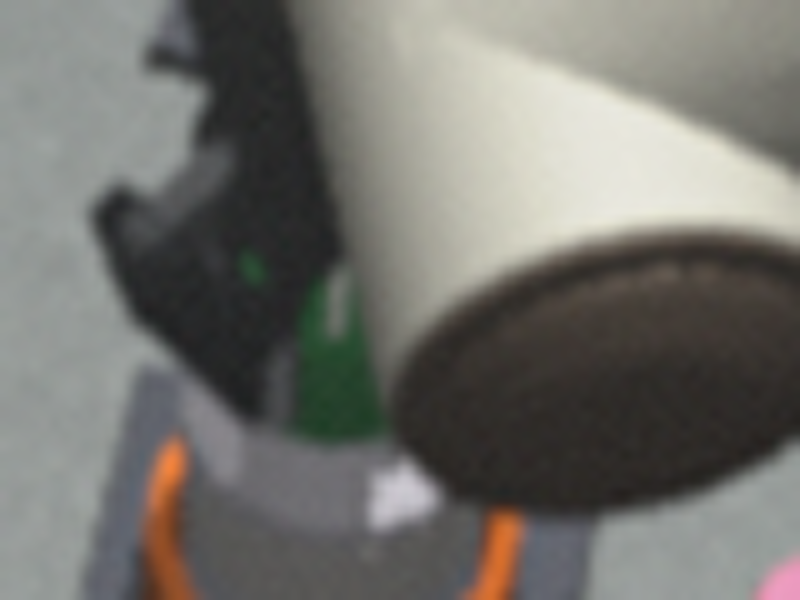

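>>> {"fn": "step_arm", "kwargs": {"rows": [[[-0.002,0,0],0],[[-0.003,0,0],0],[[-0.003,0,0],0],[[0,0,0],0]]}}

```text
time: 13.85
position: [477.4, 88.3, 127.5]
ee_rot: [0.983, 1.571, 0.506]
contact_force: [2.4, -0.2, 1.0]
width: 48.8
```

```bash
python3 - <<'E'
from h import *
delta((477,88,219),-0.5)
E
```

```text
t 13.85 pos [477.4  88.3 127.5] psi -0.477 width 48.8 F [ 2.4 -0.2  1. ] T [ 0.05 -0.6   0.08] q [ 0.52  0.26 -0.47  0.   -0.84 -2.57]
shift [-91.5  -0.4  -0.2] turn 1.3
```

>>> {"fn": "step_arm", "kwargs": {"rows": [[[-0.006,0,0],0],[[-0.01,0,0],0],[[-0.012,0,0],0],[[-0.014,0,0],0],[[-0.015,0,0],0],[[-0.015,0,0],0],[[-0.014,0,0],0],[[-0.01,0,0],0],[[-0.006,0,0],0],[[-0.003,0,0],0],[[0,0,0],0],[[0,0,0],0]]}}

```text
time: 15.05
position: [476.8, 88.1, 231.7]
ee_rot: [-2.354, 1.569, -2.831]
contact_force: [-0.9, -0.8, -1.4]
width: 48.5
```

```bash
python3 - <<'E'
from h import *
delta((477,88,232),-0.5); print(pose()[1].round(3))
np.set_printoptions(precision=1,suppress=True)
for c in ["top","side"]:
    im=ctrl.capture(c);cv2.imwrite(f"pics/{c}9.png",im)
    for n in ["cap_b_mid","can_b_mouth","lens","mag_knob"]:
        for d in ctrl.landmark_of(c,n):
            if d["confidence"]>.4 : print(c,n,round(d["confidence"],2),towld(c,d["xyz"]))
cv2.imwrite("pics/s9c.png",cv2.resize(im[200:350,240:440],(800,600),interpolation=2))
E
```

```text
t 15.05 pos [476.8  88.1 231.7] psi -0.478 width 48.5 F [-0.9 -0.8 -1.4] T [-0.02  0.02 -0.  ] q [ 0.52  0.15 -0.32 -0.   -1.1  -2.57]
shift [-0.3 -0.   0.2] turn 1.3
[[-0.001  0.46   0.888]
 [-0.     0.888 -0.46 ]
 [-1.    -0.001 -0.001]]
top cap_b_mid 0.85 [310.7 169.4  19.1]
top cap_b_mid 0.75 [351.5  73.3  20.3]
top cap_b_mid 0.66 [350.2 -41.9  13.8]
top can_b_mouth 0.57 [478.7  85.5 138.5]
top can_b_mouth 0.52 [ 618.9 -428.1    2.1]
top lens 0.97 [602.  269.3 248.5]
top mag_knob 0.56 [643.5 198.9 277.9]
side cap_b_mid 0.92 [348.8  70.3  19.6]
side cap_b_mid 0.82 [593.6 194.2  18. ]
side cap_b_mid 0.76 [308.5 166.9  16.7]
side cap_b_mid 0.6 [472.7  89.4 241.8]
side cap_b_mid 0.55 [344.3 -43.3  16.4]
side cap_b_mid 0.49 [478.2  84.7 227.8]
side can_b_mouth 0.59 [476.2  86.3 139.8]
side lens 0.83 [601.9 261.6 243.4]
side mag_knob 0.88 [636.7 191.4 280. ]
```

View pics/s9c.png

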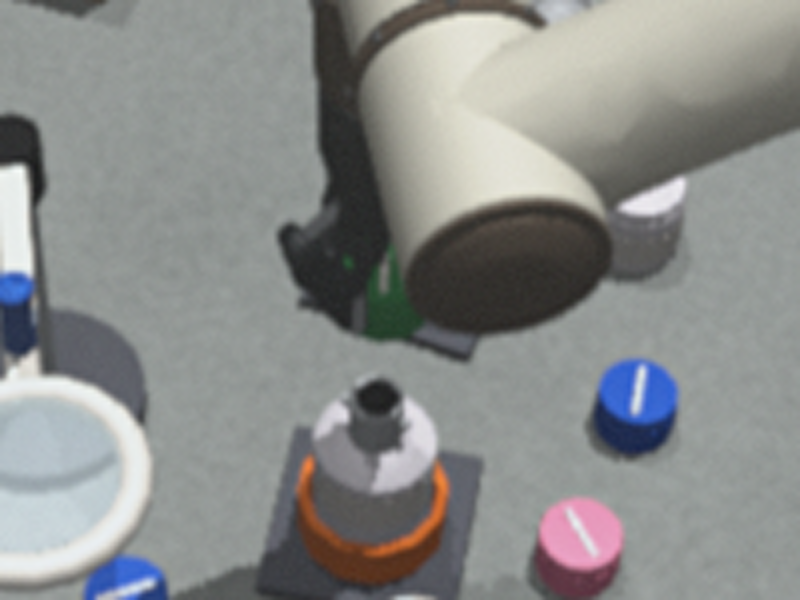

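View pics/top9.png

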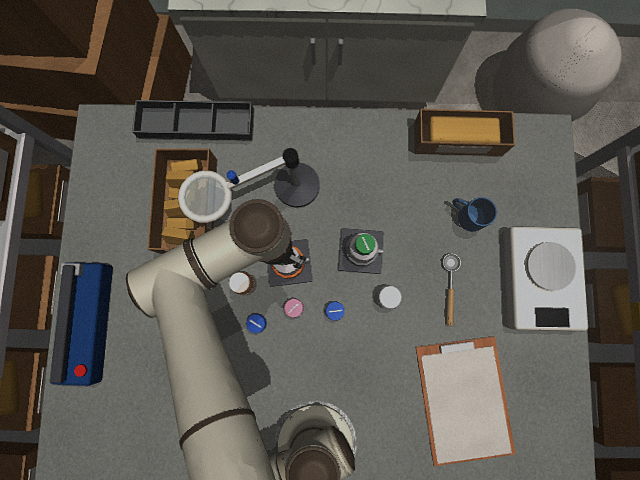

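The canister mouth is bare at side crop (378,395). The cap is in the jaws above it at (392,300), with its middle about 10 cm above the mouth. The magnifier has stayed where I left it, and everything else on the bench is unmoved.

```bash
python3 -c "
from h import *
print(ctrl.get_obs()['qvel'].round(3)); print(ctrl.close_job())"
```

```text
[ 0.001 -0.    -0.    -0.     0.001  0.001]
the job is handed in; nothing more can be done
None
```

The job is done and handed in at about 15.5 s. The cap is off the canister in the orange clamp and held in the gripper.

**Magnifier:** I swung it by its knob about 0.93 rad to the robot's left and let go. The last checks put the lens near (602, 265) mm, about 215 mm sideways from the canister, and it stayed there.

**Cap:** I tried anticlockwise first. Resistance climbed to 1.4 N m over about 15°, so I took that way as blocked. Clockwise turned freely, to about 63° past the start, and the cap then lifted off with no pull.

**Last checks:**
- **Cap height:** the gripper is level and motionless at a 48.5 mm opening. By the lift distance, the cap's middle is about 105 mm above the mouth and its underside about 88 mm. The side camera gave two readings for the middle, 242 and 228 mm high, or 103 and 89 mm above the mouth. The lift distance agrees with the first. The top camera could not see the cap.
- **Rest of the bench:** the pictures show the canister's mouth bare, and the other canister, its cap and the look-alikes where they were.

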